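# Turn the rocking bottle stand home on its base

## Robot

A 6-joint arm with a two-finger parallel gripper is mounted at the origin on a cart in front of the work surface, level with it; the furniture and walls round the work are solid. World frame = base frame: x ahead of the robot, y to its left, z up, the work surface at z = 0. Lengths are in m, angles in rad, forces in N, time in s.
With the tool pointing down it reaches from about 0.225 to 0.875 m from the base axis. Payload 3.4 kg.
Tool frame: the origin (TCP) lies between the finger pads; the fingertips stand 14 mm ahead of it and the grasp point (between the pads) lies 5 mm behind it; z points along the fingers, y is the direction in which the jaws open and shut (so a half turn about z gives the same grasp; the last joint's range is limited). The gripper opens to 85 mm and grips with 20 to 120 N. Pads are 22 mm wide; open, the fingers measure 114 mm over their backs; the gripper's body (76 mm by 85 mm) begins 54 mm behind the grasp point. The pads swing forward as they close: fully open they stand 13 mm farther back than shut.
Start: joints at [-1.263, 0.276, 1.505, -0, 1.361, -0.121], TCP at [0.239, -0.523, 0.245] pointing down, gripper open.
Joint ranges: [-2.89, 2.89], [-0.75, 2.08], [0.22, 2.7], [-1.18, 4.32], [0.11, 2.71], [-2.7, 2.7]. Speed limits (rad/s): [2.57, 2.57, 3.14, 3.14, 3.14, 3.14].

## Interface

Orientations are given as a unit quaternion [w, x, y, z].
In Python, from rig import manip, get_image, job gives the robot as it stands. The module is installed in compiled form; this text tells all that it offers.
- The arm moves only by the tool step_arm, never from a script. Its argument "moves" is one flat list of numbers, 5 for each row, row after row: the shift along the tool's x, y, z as a fraction of full scale, then the turn about the tool's z as a fraction of full scale, then the gripper's target within -1 to 1 (shut at 1, half-way at 0, fully open at -1). In form: [dx, dy, dz, twist, hand, dx, dy, dz, twist, hand, ...]. A call has 1 to 5 rows; each row is the pose to reach, as a shift and turn from the pose commanded when the call began, along the tool's axes at that moment, turning the shorter way round; what a row does not reach only later rows make up. Full scale, the value 1, is 500 mm for a shift and pi rad for a turn. A row lasts 1/10 s, in which the tool goes at most 50 mm and 8.59 degrees, less where a joint would pass 70% of its speed; a pose out of reach is approached as far as the arm can. A call with a number of a shift or a turn outside -1 to 1 is refused whole. A call with a gripper value outside its range is refused whole. The fingers move at their own pace and stop on an object; "force" is the grip in N (left out, the last holds). Time passes only in rows, so rows that repeat a pose let the fingers close. It gives the time, the measured TCP pose, the force and the opening at its end, in the units of the state.
- manip.get_state(): the state, without advancing time (a new reading comes with each control period).
- get_image(name): name is "side" or "top" or "wrist"; returns a dict with "frame" (384x512x3 uint8, blue, green, red), "fx", "fy", "cx", "cy" (pixels), "rvec" (rotation vector, rad) and "tvec" (3), from world to camera coordinates, as OpenCV has them; the wrist camera has in their place "T_tool_cam" (4x4, takes a point from camera to tool coordinates, whose origin is the TCP and whose axes are the flange's). Camera axes: x right, y down, z forward; pixel columns grow to the right and rows downward; lengths in m; the calibration is good to about 2 mm. A picture is of the moment at which its call begins: read the wrist's pose just before it. There is no depth.
- job.sign_off(): hands the job in, once; it reports no verdict.
The state is a dict: "clock": time; "qpos": joint angles; "qd": joint speeds; "effort": joint torques, N m; "position": TCP position; "ee_rot": TCP orientation; "contact_force": force on the tool from outside, world axes, zero at the start; "moment": the same for the moment, N m; "width": finger opening in m.
Only numpy, scipy, OpenCV 4.12 (cv2) and the standard library are available. Lean on these libraries where they do the work, as an engineer would, in place of code of your own. Each camera call takes 0.05 s, during which the arm holds its last target. There are 200 camera calls.

## Task

The four-footed bottle stand rocks on its round base, because its one longer foot is riding on top of the base instead of resting in the shallow relief made for it. Push the stand round on its base, without lifting it off or tipping it over, until the long foot drops into the relief, all four feet bear and the stand sits level and no longer rocks. Leave it standing so by itself, and do not disturb the small things lying around it.

Things in the scene. Friction and masses are not known exactly. Their poses are not given: they have to be found in the camera images.
- stand: Bottle stand, loose, 0.55 to 0.92 kg: round aluminium deck 132 mm across and 6 mm thick, its top 20 mm above this origin, on four white feet 12 mm thick at its +x, +y, -x and -y. Origin: on its axis at the underside of the three short feet; z up. Cocked, it leans about 4 degrees, rocks about the line +x to -x and its origin is 15 mm above the bench; seated, it is level at 13 mm.
- deck (a point): Middle of the deck's top; axes as the stand. A 22 mm hole here lets the 18 mm centre pin of the base show 4 mm above the deck; the stand turns freely round it, either way, with 2 mm play. The base is fixed, grey, round, 156 mm across, 13 mm thick, and mostly hidden under the deck.
- red_post (a point): Foot, on the deck's top, of the red-capped guard post. Four steel posts, 12 mm thick and 48 mm tall with their 15 mm wide caps (the others black), stand 54 mm from the axis at the stand's +x (red), +y, -x, -y, and may be pushed sideways just above the deck, which is otherwise bare. Turning takes 1 to 5 N at a post, at times 8 N where a foot sticks.
- long_foot (a point): Middle of the underside of the long foot: on the stand's +x, 60 mm from the axis, 5 mm longer than the other three (42 mm from the axis). The relief for it is in the base's top, out of sight, at an unknown bearing 85 to 180 degrees away either way: 5 mm deep, upright walls, 22 mm long round the circle. In it the foot meets an end wall within 10 mm; a hard shove there tips the stand.
- tape_roll: Bystander: roll of beige tape lying flat, 72 mm across, 19 mm high; origin under its middle.
- petri_dish: Bystander: clear round dish with lid, 60 mm across, 15 mm high; origin under its middle.
- bottle_small: Bystander: small screw-cap bottle with a green cap, 45 mm across, 92 mm high; origin under its middle.
- micro_rack: Bystander: purple rack of small coloured tubes, 48 x 112 mm (long along its y), 32 mm high; origin under its middle.
Not all that is in view belongs to the job. Of the things that look like the stand, the middle-sized one is meant.

How it is judged:
At the end, for the whole second after the job is handed in: The stand is still on its base, level within 0.025 rad (so the long foot is in the relief and all four feet bear), its origin 10 to 16.5 mm above the bench, and at rest (angle between stand's own z axis and vertical below 0.025 rad and height (world z) of stand between 0.01 and 0.0165 m and linear speed of stand below 0.02 m/s and angular speed of stand below 0.1 rad/s); the robot touches nothing.
It fails at once if the stand is lifted more than about 15 mm off its base (height (world z) of stand above 0.03 m).
It fails at once if the stand is tipped by more than about 17 degrees (angle between stand's own z axis and vertical above 0.3 rad).
It fails at once if one of the small things around is moved by more than 30 mm or tipped over (distance of any of tape_roll, petri_dish, bottle_small, micro_rack from where it was at the start of the episode above 0.03 m or angle between any of tape_roll, petri_dish, bottle_small, micro_rack's own z axis and vertical above 0.5 rad).
It also fails if it takes over 72 s, if anything falls off the work surface, if the arm or the gripper's body presses on something with over 40 N, if the wrist force passes 120 N, or if a joint passes its speed limit or range.

## Working session

There is one attempt and no reset: what is moved stays moved. The work goes in short steps, Python scripts to look and compute and a tool call to move; the robot and the scene stay as the last step left them, time stands still between calls to the robot, and variables do not carry over. Pictures are saved under pics/ and viewed, about 8 in all and at most 12, crops included, and the job is handed in when it is done.

Besides the shell and the picture viewer there is one more tool, called after ">>>" as name(argument=value, ...) on one line, values as JSON. step_arm: Moves the arm, as the interface text tells. Its arguments: {"type":"object","properties":{"moves":{"type":"array","items":{"type":"number","minimum":-1,"maximum":1}},"force":{"type":"number"}},"required":["moves"]}

```bash
mkdir -p pics
cat > h.py <<'E'
import numpy as np, cv2
from rig import manip, get_image, job
from scipy.spatial.transform import Rotation as R
def ray(im,u,v):
    d=np.array([(u-im["cx"])/im["fx"],(v-im["cy"])/im["fy"],1.])
    Rm=cv2.Rodrigues(np.array(im["rvec"],float))[0];t=np.array(im["tvec"],float).ravel()
    return -Rm.T@t, Rm.T@d
def onz(im,u,v,z):
    o,d=ray(im,u,v); return o+d*(z-o[2])/d[2]
def proj(im,p):
    return cv2.projectPoints(np.array([p],float),np.array(im["rvec"],float),np.array(im["tvec"],float),np.array([[im["fx"],0,im["cx"]],[0,im["fy"],im["cy"]],[0,0,1.]]),None)[0].ravel()
E
python3 - <<'E'
from h import *
import pickle
a=get_image("top");b=get_image("side");pickle.dump((a,b),open("im0.pkl","wb"))
cv2.imwrite("pics/top0.png",cv2.resize(a["frame"],(800,600)));cv2.imwrite("pics/side0.png",cv2.resize(b["frame"],(800,600)))
s=manip.get_state();print(s)
E
```

```text
{'clock': 0.1, 'qpos': array([-1.26296244e+00,  2.76538479e-01,  1.50601322e+00,  2.27970644e-05,
        1.36068389e+00, -1.20983499e-01]), 'qd': array([ 0.00103254, -0.00088536, -0.00384109, -0.00037102,  0.00200554,
        0.00132893]), 'effort': array([ 1.34172147e-03, -4.17698157e+01, -2.46406406e+01, -2.34801910e-04,
        5.79634972e-03, -2.75455285e-06]), 'position': array([ 0.23895799, -0.52250776,  0.24451968]), 'ee_rot': array([-8.18925521e-04,  9.77102556e-01,  2.12767292e-01, -6.55369363e-05]), 'contact_force': array([-0.37179846, -0.14714099,  0.12558285]), 'moment': array([ 0.00197025,  0.045236  , -0.01246802]), 'width': 0.08552516339507665}
```

View pics/top0.png

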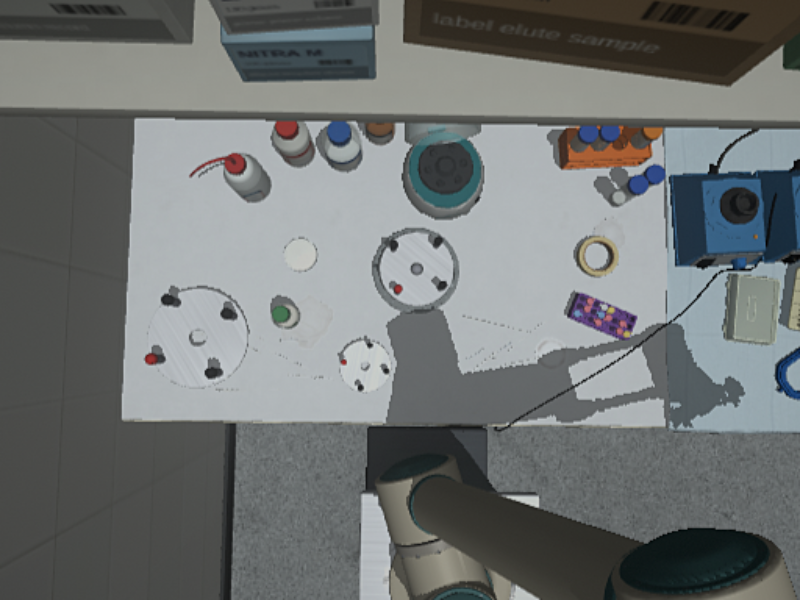

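View pics/side0.png

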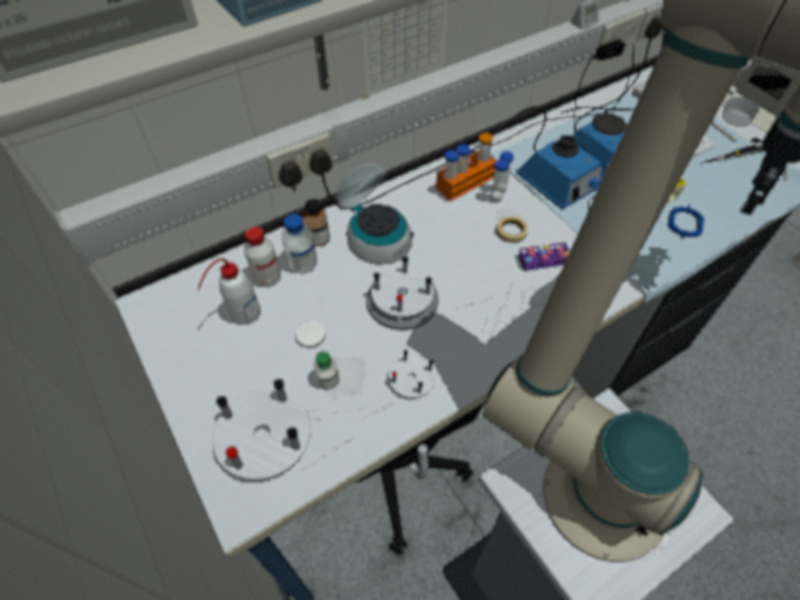

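The top view shows the meant, middle-sized stand at about (416,268) of 800x600, its red post at (397,289). The tape is at (597,256), the dish at (300,255), the green bottle at (283,313) and the rack at (602,315), all well clear of it. Plan: straddle the axis with the gripper open, so each finger pushes one of two opposite posts and the stand turns by a pure couple.

Run:
```python
from h import *
import pickle
a,b=pickle.load(open("im0.pkl","rb"))
k=512/800
def blobs(im,box,z):
    f=im["frame"];x0,y0,x1,y1=[int(c*k) for c in box]
    hsv=cv2.cvtColor(f,cv2.COLOR_BGR2HSV)
    red=((hsv[...,0]<8)|(hsv[...,0]>172))&(hsv[...,1]>120)&(hsv[...,2]>60)
    blk=hsv[...,2]<55
    for n,m in(("red",red),("blk",blk)):
        c=np.zeros(m.shape,np.uint8);c[y0:y1,x0:x1]=m[y0:y1,x0:x1]*255
        N,_,st,ce=cv2.connectedComponentsWithStats(c)
        for i in range(1,N):
            if st[i,4]>5: print(n,st[i,4],ce[i].round(1),onz(im,*ce[i],z).round(4))
blobs(a,(372,226,462,300),.078)
# pin
f=a["frame"];print("pin",onz(a,416*k,268.5*k,.038).round(4))
print("side");blobs(b,(365,255,440,312),.078)
print("scale mm/px",1000*np.linalg.norm(onz(a,260,170,.035)-onz(a,261,170,.035)))
c=cv2.resize(a["frame"][140:204,232:300],None,fx=8,fy=8,interpolation=cv2.INTER_CUBIC);cv2.imwrite("pics/crop.png",c)
```

```text
red 20 [254.2 184.3] [0.5096 0.0968 0.078 ]
blk 22 [279.8 154. ] [0.5917 0.0297 0.078 ]
blk 22 [251.4 156.5] [0.5838 0.1053 0.078 ]
blk 22 [282.5 182.1] [0.5166 0.0217 0.078 ]
pin [0.5481 0.0638 0.038 ]
side
red 10 [255.2 190.5] [0.5076 0.0977 0.078 ]
blk 6 [273.7 179.5] [0.5124 0.0241 0.078 ]
scale mm/px 2.7599676351610247
```

View pics/crop.png

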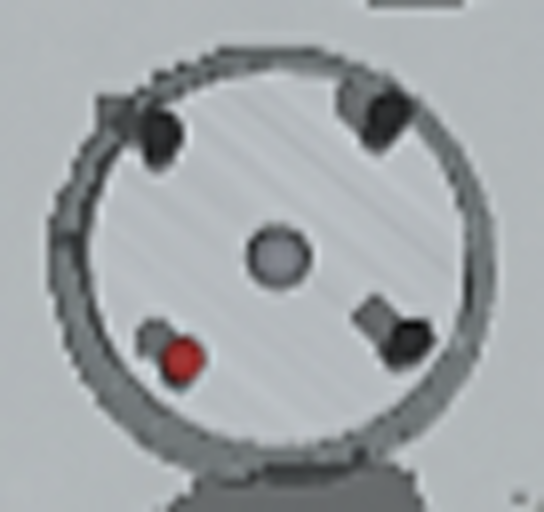

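The crop shows the base as a ring round the deck, with the pin at the centre. The axis is at about (0.549, 0.0635), and the posts bear 51°, 141° (red), -129° and -39°. I move there now, finger line at about 85°.

```bash
cat >> h.py <<'E'
def go(x,y,z,phi):
    s=manip.get_state();q=s["ee_rot"];r=R.from_quat([q[1],q[2],q[3],q[0]])
    p=s["position"];d=r.inv().apply(np.array([x,y,z])-p)
    ty=r.as_matrix()[:,1];cur=np.degrees(np.arctan2(ty[1],ty[0]))
    dl=(phi-cur+180)%360-180
    print("t",round(s["clock"],2),"p",p.round(4),"phi",round(cur,1),"q6",np.degrees(s["qpos"][5]).round(1),"w",round(s["width"],4),"F",s["contact_force"].round(1),"M",s["moment"].round(2))
    print("move",(d/.5).round(3),"twist",round(-dl/180,3))
E
python3 -c "
from h import *;go(.549,.0635,.245,85)"
```

```text
t 0.1 p [ 0.239  -0.5225  0.2445] phi -65.4 q6 -6.9 w 0.0855 F [-0.4 -0.1  0.1] M [ 0.    0.05 -0.01]
move [ 1.051e+00 -8.080e-01  1.000e-03] twist -0.836
```

>>> step_arm(moves=[0.09, -0.07, 0, -0.045, -1, 0.18, -0.14, 0, -0.09, -1, 0.26, -0.2, 0, -0.13, -1, 0.34, -0.26, 0, -0.17, -1, 0.42, -0.32, 0, -0.21, -1])

```text
clock: 0.6
position: [0.3572, -0.3005, 0.245]
ee_rot: [-0.0, 0.854, 0.52, 0.0]
contact_force: [1.1, -0.0, 1.2]
width: 0.0854
```

```bash
python3 -c "
from h import *;go(.549,.0635,.245,85)"
```

```text
t 0.6 p [ 0.3572 -0.3005  0.245 ] phi -27.4 q6 -21.3 w 0.0854 F [ 1.1 -0.   1.2] M [-0.01 -0.05  0.01]
move [0.823 0.006 0.   ] twist -0.624
```

>>> step_arm(moves=[0.09, 0, 0, -0.045, -1, 0.18, 0, 0, -0.09, -1, 0.27, 0, 0, -0.135, -1, 0.36, 0, 0, -0.18, -1, 0.44, 0, 0, -0.22, -1])

```text
clock: 1.1
position: [0.4592, -0.1054, 0.2451]
ee_rot: [-0.0, 0.627, 0.779, 0.0]
contact_force: [-0.2, -0.7, -0.5]
width: 0.0852
```

```bash
python3 -c "
from h import *;go(.549,.0635,.2,85)"
```

```text
t 1.1 p [ 0.4592 -0.1054  0.2451] phi 12.3 q6 -33.7 w 0.0852 F [-0.2 -0.7 -0.5] M [-0.08 -0.05  0.04]
move [0.292 0.247 0.09 ] twist -0.404
```

>>> step_arm(moves=[0.07, 0.06, 0.02, -0.045, -1, 0.14, 0.12, 0.04, -0.09, -1, 0.21, 0.18, 0.06, -0.135, -1, 0.27, 0.22, 0.08, -0.18, -1, 0.28, 0.23, 0.09, -0.225, -1])

```text
clock: 1.6
position: [0.5428, 0.057, 0.1987]
ee_rot: [-0.001, 0.317, 0.948, 0.001]
contact_force: [-0.2, -0.2, 0.5]
width: 0.0851
```

```bash
python3 -c "
from h import *;go(.549,.0635,.16,85)"
```

```text
t 1.6 p [0.5428 0.057  0.1987] phi 53.0 q6 -54.4 w 0.0851 F [-0.2 -0.2  0.5] M [0.01 0.01 0.  ]
move [-0.002  0.018  0.077] twist -0.178
```

>>> step_arm(moves=[0, 0.008, 0, -0.045, -1, 0, 0.014, 0, -0.09, -1, 0, 0.014, 0, -0.135, -1, 0, 0.014, 0, -0.175, -1, 0, 0.014, 0, -0.175, -1])

```text
clock: 2.1
position: [0.5463, 0.0589, 0.1998]
ee_rot: [-0.001, 0.053, 0.999, -0.0]
contact_force: [-0.3, -0.6, -0.1]
width: 0.0854
```

Run:
```python
from h import *
go(.549,.0635,.16,85)
s=manip.get_state();im=get_image("wrist");cv2.imwrite("pics/w1.png",im["frame"])
T=im["T_tool_cam"];q=s["ee_rot"];r=R.from_quat([q[1],q[2],q[3],q[0]]).as_matrix()
print(np.array(T).round(3).tolist())
# projected expected points
def pr(p):
    c=np.linalg.inv(T)@np.r_[r.T@(np.array(p)-s["position"]),1];return (im["fx"]*c[0]/c[2]+im["cx"],im["fy"]*c[1]/c[2]+im["cy"])
print("pin",np.round(pr([.549,.0635,.039]),1))
```

```text
t 2.1 p [0.5463 0.0589 0.1998] phi 84.0 q6 -85.1 w 0.0854 F [-0.3 -0.6 -0.1] M [-0.   -0.06  0.06]
move [-0.004  0.01   0.08 ] twist -0.006
[[0.0, -0.955, -0.296, 0.076], [1.0, 0.0, 0.0, -0.001], [0.0, -0.296, 0.955, -0.129], [0.0, 0.0, 0.0, 1.0]]
pin [257.5 179.8]
```

View pics/w1.png

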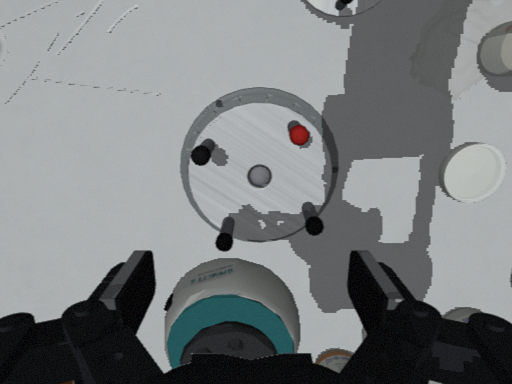

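The wrist view shows the pin at (259.5,176), 4 px from the predicted spot, and the red post up and to the right at (299,134). I refine the axis from this view.

```bash
cat >> h.py <<'E'
def wray(im,s,u,v,z):
    T=np.array(im["T_tool_cam"]);q=s["ee_rot"];r=R.from_quat([q[1],q[2],q[3],q[0]]).as_matrix()
    d=r@T[:3,:3]@np.array([(u-im["cx"])/im["fx"],(v-im["cy"])/im["fy"],1]);o=r@T[:3,3]+s["position"]
    return o+d*(z-o[2])/d[2]
E
python3 - <<'E'
from h import *
s=manip.get_state();im=get_image("wrist")
f=im["frame"]
for n,(u,v),z in(("pin",(259.5,175.5),.037),("red",(299,134),.083),("b",(201,155),.083),("b",(224,242),.083),("b",(314,226),.083)):print(n,wray(im,s,u,v,z).round(4))
for n,(u,v),z in(("base L",(181,165),.013),("base R",(337,165),.013)):print(n,wray(im,s,u,v,z).round(4))
E
```

```text
pin [0.5458 0.0657 0.037 ]
red [0.5057 0.0979 0.083 ]
b [0.5134 0.0236 0.083 ]
b [0.5865 0.0314 0.083 ]
b [0.5803 0.1051 0.083 ]
base L [ 0.5333 -0.0094  0.013 ]
base R [0.5496 0.1418 0.013 ]
```

```bash
python3 -c "
from h import *;go(.5465,.065,.1,85)"
```

```text
t 2.2 p [0.5464 0.0588 0.2   ] phi 83.8 q6 -84.9 w 0.0854 F [ 0.4 -0.5 -0.4] M [-0.02 -0.04 -0.03]
move [0.001 0.012 0.2  ] twist -0.007
```

>>> step_arm(moves=[0, 0.012, 0, 0, -1, 0, 0.012, 0.04, 0, -1, 0, 0.012, 0.1, 0, -1, 0, 0.012, 0.17, 0, -1, 0, 0.012, 0.19, 0, -1])

```text
clock: 2.7
position: [0.5447, 0.0651, 0.1022]
ee_rot: [-0.003, 0.053, 0.999, -0.0]
contact_force: [-0.3, 0.1, 0.3]
width: 0.0854
```

```bash
python3 -c "
from h import *;go(.5465,.065,.056,85)"
```

```text
t 2.7 p [0.5447 0.0651 0.1022] phi 83.9 q6 -84.4 w 0.0854 F [-0.3  0.1  0.3] M [-0.02  0.02 -0.  ]
move [-0.004  0.     0.092] twist -0.006
```

>>> step_arm(moves=[-0.003, 0, 0.03, 0, -1, -0.003, 0, 0.06, 0, -1, -0.003, 0, 0.085, 0, -1, -0.003, 0, 0.096, 0, -1, -0.003, 0, 0.096, 0, -1])

```text
clock: 3.2
position: [0.5485, 0.0647, 0.0569]
ee_rot: [-0.0, 0.053, 0.999, -0.0]
contact_force: [-0.3, -0.3, 0.1]
width: 0.0855
```

Run:
```python
from h import *
go(.5465,.065,.056,85)
w=get_image("wrist")["frame"];b=get_image("side")["frame"][150:220,220:300]
b=cv2.resize(b,None,fx=5,fy=5,interpolation=cv2.INTER_CUBIC)[:, :288*2]
cv2.imwrite("pics/w2.png",np.hstack([cv2.resize(w,(467,350)),cv2.resize(b,(330,350))]))
```

```text
t 3.2 p [0.5485 0.0647 0.0569] phi 84.0 q6 -84.4 w 0.0855 F [-0.3 -0.3  0.1] M [ 0.05 -0.   -0.06]
move [0.004 0.    0.002] twist -0.006
```

View pics/w2.png

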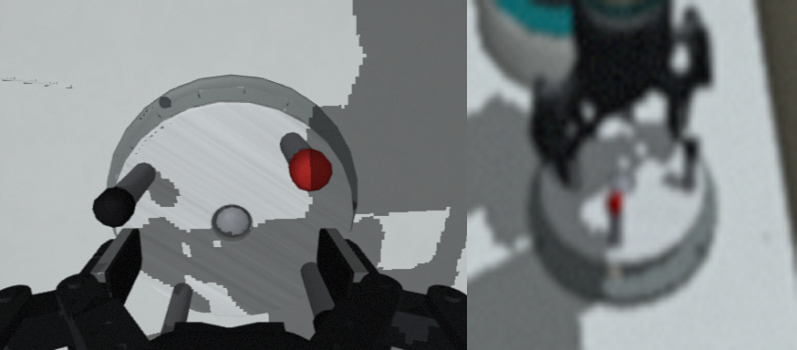

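The fingers stand between the posts, clear of the deck, with the red cap at (310,170) in the left panel. I turn clockwise (positive twist), where joint 6 has about 234° left.

>>> step_arm(moves=[0, 0, 0, 0.03, -1, 0, 0, 0, 0.06, -1, 0, 0, 0, 0.09, -1, 0, 0, 0, 0.12, -1, 0, 0, 0, 0.15, -1])

```text
clock: 3.8
position: [0.5496, 0.0646, 0.0583]
ee_rot: [0.001, 0.286, 0.958, 0.0]
contact_force: [1.3, -0.2, 0.6]
width: 0.0854
```

```bash
cat >> h.py <<'E'
def chk(name=None):
    go(.5465,.065,.056,85)
    s=manip.get_state();im=get_image("wrist");f=im["frame"];hsv=cv2.cvtColor(f,cv2.COLOR_BGR2HSV)
    m=(((hsv[...,0]<8)|(hsv[...,0]>172))&(hsv[...,1]>110)&(hsv[...,2]>50)).astype(np.uint8)
    N,_,st,ce=cv2.connectedComponentsWithStats(m)
    for i in range(1,N):
        if st[i,4]>60:print("red",st[i,4],ce[i].round(1),end=" ")
    t=get_image("top");h=cv2.cvtColor(t["frame"],cv2.COLOR_BGR2HSV);m=((h[...,0]<8)|(h[...,0]>172))&(h[...,1]>110)&(h[...,2]>40)
    ys,xs=np.nonzero(m[138:208,232:302])
    if len(xs):
        p=onz(t,xs.mean()+232,ys.mean()+138,.083);print("topred",len(xs),p.round(4),"bearing",np.degrees(np.arctan2(p[1]-.065,p[0]-.5465)).round(1))
    if name:cv2.imwrite("pics/"+name,f)
E
python3 -c "
from h import *;chk()"
```

```text
t 3.8 p [0.5496 0.0646 0.0583] phi 56.8 q6 -57.3 w 0.0854 F [ 1.3 -0.2  0.6] M [ 0.06 -0.05  0.13]
move [ 0.006 -0.003  0.005] twist -0.157
red 1632 [306.4 166.1] topred 1 [0.5179 0.1    0.083 ] bearing 129.2
```

>>> step_arm(moves=[0.005, -0.003, 0, 0.04, -1, 0.005, -0.003, 0, 0.08, -1, 0.005, -0.003, 0, 0.12, -1, 0.005, -0.003, 0, 0.16, -1, 0.005, -0.003, 0, 0.2, -1])

```text
clock: 4.4
position: [0.5467, 0.0647, 0.0582]
ee_rot: [0.001, 0.568, 0.823, 0.001]
contact_force: [0.3, -0.4, 0.5]
width: 0.0854
```

```bash
sed -i 's/print("red",st\[i,4\],ce\[i\].round(1),end=" ")/p=wray(im,s,*ce[i],.083);print("red",st[i,4],ce[i].round(1),p.round(4),"wb",np.degrees(np.arctan2(p[1]-.065,p[0]-.5465)).round(1),np.hypot(p[1]-.065,p[0]-.5465).round(4))/' h.py
python3 -c "
from h import *;chk()"
```

```text
t 4.4 p [0.5467 0.0647 0.0582] phi 20.8 q6 -21.3 w 0.0854 F [ 0.3 -0.4  0.5] M [-0.01 -0.13  0.2 ]
move [ 0.001 -0.     0.004] twist -0.356
red 1665 [306.9 166.1] [0.5442 0.1188 0.083 ] wb 92.4 0.0538
```

>>> step_arm(moves=[0, 0, 0, 0.03, -1, 0, 0, 0, 0.06, -1, 0, 0, 0, 0.09, -1, 0, 0, 0, 0.12, -1, 0, 0, 0, 0.15, -1])

```text
clock: 5.0
position: [0.5465, 0.0646, 0.0578]
ee_rot: [0.001, 0.743, 0.669, 0.0]
contact_force: [0.4, 0.1, 1.0]
width: 0.0857
```

```bash
python3 -c "
from h import *;chk()"
```

```text
t 5.0 p [0.5465 0.0646 0.0578] phi -6.0 q6 5.5 w 0.0857 F [0.4 0.1 1. ] M [-0.03 -0.17  0.19]
move [ 0.001 -0.     0.004] twist -0.505
red 1671 [309.1 165.7] [0.5696 0.1137 0.083 ] wb 64.6 0.0539
```

>>> step_arm(moves=[0, 0, 0, 0.01, -1, 0, 0, 0, 0.02, -1, 0, 0, 0, 0.03, -1, 0, 0, 0, 0.04, -1, 0, 0, 0, 0.045, -1])

```text
clock: 5.6
position: [0.5458, 0.0646, 0.0575]
ee_rot: [0.0, 0.788, 0.616, -0.0]
contact_force: [0.5, -0.1, 1.0]
width: 0.0855
```

```bash
python3 -c "
from h import *;chk()"
```

```text
t 5.6 p [0.5458 0.0646 0.0575] phi -13.9 q6 13.4 w 0.0855 F [ 0.5 -0.1  1. ] M [-0.02  0.04  0.21]
move [0.001 0.001 0.003] twist -0.55
red 1690 [310.8 164.7] [0.5762 0.1102 0.083 ] wb 56.7 0.0541
```

>>> step_arm(moves=[0, 0, 0, 0.01, -1, 0, 0, 0, 0.02, -1, 0, 0, 0, 0.03, -1, 0, 0, 0, 0.04, -1, 0, 0, 0, 0.045, -1])

```text
clock: 6.2
position: [0.5456, 0.0646, 0.0574]
ee_rot: [0.0, 0.83, 0.558, -0.0]
contact_force: [-1.2, -1.3, 1.2]
width: 0.0856
```

```bash
python3 -c "
from h import *;chk()"
```

```text
t 6.2 p [0.5456 0.0646 0.0574] phi -22.1 q6 21.7 w 0.0856 F [-1.2 -1.3  1.2] M [-0.03  0.06  0.21]
move [0.001 0.001 0.003] twist -0.595
red 1691 [310.8 164.8] [0.5824 0.1053 0.083 ] wb 48.3 0.0539
topred 4 [0.5858 0.101  0.083 ] bearing 42.5
```

>>> step_arm(moves=[0, 0, 0, 0.01, -1, 0, 0, 0, 0.02, -1, 0, 0, 0, 0.03, -1, 0, 0, 0, 0.04, -1, 0, 0, 0, 0.045, -1])

```text
clock: 6.8
position: [0.5454, 0.0647, 0.0574]
ee_rot: [-0.0, 0.867, 0.498, -0.0]
contact_force: [-1.5, 0.0, 2.6]
width: 0.0853
```

```bash
python3 -c "
from h import *;chk()"
```

```text
t 6.8 p [0.5454 0.0647 0.0574] phi -30.3 q6 29.8 w 0.0853 F [-1.5  0.   2.6] M [0.03 0.15 0.26]
move [0.002 0.002 0.003] twist -0.641
red 1695 [310.6 164.8] [0.5876 0.0997 0.083 ] wb 40.2 0.0538
topred 5 [0.5898 0.1011 0.083 ] bearing 39.8
```

>>> step_arm(moves=[0, 0, 0, 0.01, -1, 0, 0, 0, 0.02, -1, 0, 0, 0, 0.03, -1, 0, 0, 0, 0.04, -1, 0, 0, 0, 0.045, -1])

```text
clock: 7.4
position: [0.5452, 0.0648, 0.0573]
ee_rot: [-0.0, 0.9, 0.435, -0.0]
contact_force: [-2.6, 0.3, 4.4]
width: 0.0857
```

```bash
python3 -c "
from h import *;chk()"
```

```text
t 7.4 p [0.5452 0.0648 0.0573] phi -38.4 q6 37.9 w 0.0857 F [-2.6  0.3  4.4] M [0.07 0.41 0.32]
move [0.002 0.002 0.003] twist -0.686
red 1691 [310.5 164.9] [0.592  0.0934 0.083 ] wb 32.0 0.0536
```

>>> step_arm(moves=[0.002, 0.002, -0.008, 0, -1, 0.002, 0.002, -0.008, 0.01, -1, 0.002, 0.002, -0.008, 0.02, -1, 0.002, 0.002, -0.008, 0.03, -1, 0.002, 0.002, -0.008, 0.04, -1])

```text
clock: 8.0
position: [0.547, 0.0648, 0.0612]
ee_rot: [-0.0, 0.926, 0.377, -0.0]
contact_force: [-1.4, 0.2, 0.8]
width: 0.0855
```

```bash
python3 -c "
from h import *;chk()"
```

```text
t 8.0 p [0.547  0.0648 0.0612] phi -45.7 q6 45.2 w 0.0855 F [-1.4  0.2  0.8] M [-0.04  0.32  0.26]
move [-0.    -0.001  0.01 ] twist -0.726
red 1590 [308.6 163.5] [0.5968 0.0868 0.083 ] wb 23.4 0.0548
```

Raising the tool removed the upward force, so I keep stepping.

>>> step_arm(moves=[0, 0, 0, 0.01, -1, 0, 0, 0, 0.02, -1, 0, 0, 0, 0.03, -1, 0, 0, 0, 0.04, -1, 0, 0, 0, 0.045, -1])

```text
clock: 8.6
position: [0.5468, 0.0649, 0.0611]
ee_rot: [-0.0, 0.95, 0.311, -0.001]
contact_force: [-3.1, 0.3, 1.4]
width: 0.0855
```

```bash
python3 -c "
from h import *;chk()"
```

```text
t 8.6 p [0.5468 0.0649 0.0611] phi -53.7 q6 53.3 w 0.0855 F [-3.1  0.3  1.4] M [0.01 0.4  0.21]
move [-0.    -0.001  0.01 ] twist -0.771
red 1588 [308.6 163.7] [0.5992 0.0795 0.083 ] wb 15.4 0.0547
```

>>> step_arm(moves=[0, 0, 0, 0.01, -1, 0, 0, 0, 0.02, -1, 0, 0, 0, 0.03, -1, 0, 0, 0, 0.04, -1, 0, 0, 0, 0.045, -1])

```text
clock: 9.2
position: [0.5467, 0.065, 0.0612]
ee_rot: [-0.0, 0.97, 0.243, -0.001]
contact_force: [-3.4, 0.1, 1.7]
width: 0.0854
```

```bash
python3 -c "
from h import *;chk('w3.png')"
```

```text
t 9.2 p [0.5467 0.065  0.0612] phi -61.8 q6 61.4 w 0.0854 F [-3.4  0.1  1.7] M [0.12 0.52 0.25]
move [-0.   -0.    0.01] twist -0.816
red 1576 [308.4 164. ] [0.6007 0.072  0.083 ] wb 7.3 0.0546
```

>>> step_arm(moves=[0, 0, 0, 0.01, -1, 0, 0, 0, 0.02, -1, 0, 0, 0, 0.03, -1, 0, 0, 0, 0.04, -1, 0, 0, 0, 0.045, -1])

```text
clock: 9.8
position: [0.5465, 0.0651, 0.0611]
ee_rot: [-0.0, 0.985, 0.174, -0.001]
contact_force: [-4.7, 1.5, 1.2]
width: 0.0857
```

```bash
python3 -c "
from h import *;chk()"
```

```text
t 9.8 p [0.5465 0.0651 0.0611] phi -69.9 q6 69.5 w 0.0857 F [-4.7  1.5  1.2] M [0.21 0.63 0.24]
move [-0.    0.    0.01] twist -0.861
red 1581 [308.5 164.2] [0.601  0.0643 0.083 ] wb -0.8 0.0546
```

>>> step_arm(moves=[-0.003, -0.002, 0, 0.01, -1, -0.003, -0.002, 0, 0.02, -1, -0.003, -0.002, 0, 0.03, -1, -0.003, -0.002, 0, 0.04, -1, -0.003, -0.002, 0, 0.045, -1])

```text
clock: 10.4
position: [0.5462, 0.0653, 0.0613]
ee_rot: [0.0, 0.995, 0.104, 0.001]
contact_force: [-1.7, 0.7, -0.8]
width: 0.0852
```

```bash
python3 -c "
from h import *;chk()"
```

```text
t 10.4 p [0.5462 0.0653 0.0613] phi -78.0 q6 77.6 w 0.0852 F [-1.7  0.7 -0.8] M [0.18 0.3  0.2 ]
move [0.001 0.001 0.011] twist -0.906
red 1589 [308.6 163.5] [0.6002 0.0566 0.083 ] wb -8.9 0.0544
```

>>> step_arm(moves=[0, 0, 0, 0.01, -1, 0, 0, 0, 0.02, -1, 0, 0, 0, 0.03, -1, 0, 0, 0, 0.04, -1, 0, 0, 0, 0.045, -1])

```text
clock: 11.0
position: [0.5459, 0.0654, 0.0613]
ee_rot: [-0.0, 0.999, 0.034, 0.0]
contact_force: [-2.1, 1.8, -0.9]
width: 0.0852
```

```bash
python3 -c "
from h import *;chk()"
```

```text
t 11.0 p [0.5459 0.0654 0.0613] phi -86.1 q6 85.7 w 0.0852 F [-2.1  1.8 -0.9] M [0.17 0.25 0.2 ]
move [0.001 0.001 0.011] twist -0.951
red 1584 [308.7 163.6] [0.5983 0.049  0.083 ] wb -17.1 0.0542
```

>>> step_arm(moves=[0, 0, 0, 0.01, -1, 0, 0, 0, 0.02, -1, 0, 0, 0, 0.03, -1, 0, 0, 0, 0.04, -1, 0, 0, 0, 0.045, -1])

```text
clock: 11.6
position: [0.5457, 0.0655, 0.0613]
ee_rot: [-0.0, 0.999, -0.037, 0.0]
contact_force: [-1.8, 2.4, -0.5]
width: 0.0855
```

```bash
python3 -c "
from h import *;chk()"
```

```text
t 11.6 p [0.5457 0.0655 0.0613] phi -94.2 q6 93.8 w 0.0855 F [-1.8  2.4 -0.5] M [0.32 0.22 0.2 ]
move [0.002 0.001 0.011] twist -0.996
red 1583 [308.6 163.6] [0.5954 0.0418 0.083 ] wb -25.4 0.0541
```

>>> step_arm(moves=[-0.002, -0.002, 0, 0.01, -1, -0.002, -0.002, 0, 0.02, -1, -0.002, -0.002, 0, 0.03, -1, -0.002, -0.002, 0, 0.04, -1, -0.002, -0.002, 0, 0.045, -1])

```text
clock: 12.2
position: [0.5455, 0.066, 0.0615]
ee_rot: [0.0, 0.994, -0.107, 0.001]
contact_force: [0.7, -0.2, -1.3]
width: 0.0856
```

```bash
python3 -c "
from h import *;chk()"
```

```text
t 12.2 p [0.5455 0.066  0.0615] phi -102.3 q6 102.0 w 0.0856 F [ 0.7 -0.2 -1.3] M [0.02 0.08 0.11]
move [0.002 0.002 0.011] twist 0.959
red 1559 [309. 163.] [0.5916 0.0353 0.083 ] wb -33.4 0.054
```

>>> step_arm(moves=[0, 0, 0, 0.01, -1, 0, 0, 0, 0.02, -1, 0, 0, 0, 0.03, -1, 0, 0, 0, 0.04, -1, 0, 0, 0, 0.045, -1])

```text
clock: 12.8
position: [0.545, 0.0662, 0.0614]
ee_rot: [0.0, 0.984, -0.177, 0.001]
contact_force: [0.4, 0.7, -0.7]
width: 0.0853
```

```bash
python3 -c "
from h import *;chk('w4.png')"
```

```text
t 12.8 p [0.545  0.0662 0.0614] phi -110.4 q6 110.1 w 0.0853 F [ 0.4  0.7 -0.7] M [-0.05 -0.03  0.21]
move [0.004 0.001 0.011] twist 0.914
red 1553 [308.9 162.9] [0.5865 0.0292 0.083 ] wb -41.9 0.0537
```

>>> step_arm(moves=[0.002, 0, 0, 0.01, -1, 0.002, 0, 0, 0.02, -1, 0.002, 0, 0, 0.03, -1, 0.002, 0, 0, 0.04, -1, 0.002, 0, 0, 0.045, -1])

```text
clock: 13.4
position: [0.5454, 0.0664, 0.0614]
ee_rot: [-0.0, 0.969, -0.247, -0.0]
contact_force: [-0.6, 1.3, 0.9]
width: 0.0856
```

```bash
python3 -c "
from h import *;chk()"
```

```text
t 13.4 p [0.5454 0.0664 0.0614] phi -118.5 q6 118.2 w 0.0856 F [-0.6  1.3  0.9] M [0.29 0.11 0.21]
move [0.003 0.001 0.011] twist 0.869
red 1553 [308.7 163.1] [0.5814 0.0239 0.083 ] wb -49.7 0.0539
```

>>> step_arm(moves=[0.001, 0, 0, 0.01, -1, 0.001, 0, 0, 0.02, -1, 0.001, 0, 0, 0.03, -1, 0.001, 0, 0, 0.04, -1, 0.001, 0, 0, 0.045, -1])

```text
clock: 14.0
position: [0.5457, 0.0665, 0.0614]
ee_rot: [-0.001, 0.949, -0.314, -0.0]
contact_force: [-1.5, 3.9, 1.3]
width: 0.0855
```

```bash
python3 -c "
from h import *;chk()"
```

```text
t 14.0 p [0.5457 0.0665 0.0614] phi -126.7 q6 126.3 w 0.0855 F [-1.5  3.9  1.3] M [0.69 0.13 0.28]
move [0.003 0.001 0.011] twist 0.824
red 1556 [308.4 163.4] [0.5754 0.0193 0.083 ] wb -57.7 0.0541
```

>>> step_arm(moves=[-0.003, -0.002, 0, 0.01, -1, -0.003, -0.002, 0, 0.02, -1, -0.003, -0.002, 0, 0.03, -1, -0.003, -0.002, 0, 0.04, -1, -0.003, -0.002, 0, 0.045, -1])

```text
clock: 14.6
position: [0.5456, 0.0671, 0.0613]
ee_rot: [0.0, 0.925, -0.38, 0.0]
contact_force: [-1.4, 2.2, 0.3]
width: 0.0856
```

```bash
python3 -c "
from h import *;chk()"
```

```text
t 14.6 p [0.5456 0.0671 0.0613] phi -134.7 q6 134.5 w 0.0856 F [-1.4  2.2  0.3] M [0.24 0.03 0.2 ]
move [0.004 0.002 0.011] twist 0.779
red 1552 [308.8 162.9] [0.5685 0.0159 0.083 ] wb -65.9 0.0538
```

>>> step_arm(moves=[0, 0, 0, 0.01, -1, 0, 0, 0, 0.02, -1, 0, 0, 0, 0.03, -1, 0, 0, 0, 0.04, -1, 0, 0, 0, 0.045, -1])

```text
clock: 15.2
position: [0.5456, 0.0673, 0.0613]
ee_rot: [0.0, 0.896, -0.445, 0.0]
contact_force: [0.1, 2.0, -0.1]
width: 0.085
```

```bash
python3 -c "
from h import *;chk('w5.png')
f=[cv2.imread('pics/'+n) for n in('w3.png','w5.png')]
cv2.imwrite('pics/cmp.png',cv2.resize(np.hstack([i[40:360,60:460] for i in f]),(800,320)))"
```

```text
t 15.2 p [0.5456 0.0673 0.0613] phi -142.8 q6 142.6 w 0.085 F [ 0.1  2.  -0.1] M [ 0.19 -0.01  0.21]
move [0.005 0.001 0.011] twist 0.734
red 1552 [308.9 162.9] [0.5611 0.0133 0.083 ] wb -74.2 0.0537
```

View pics/cmp.png

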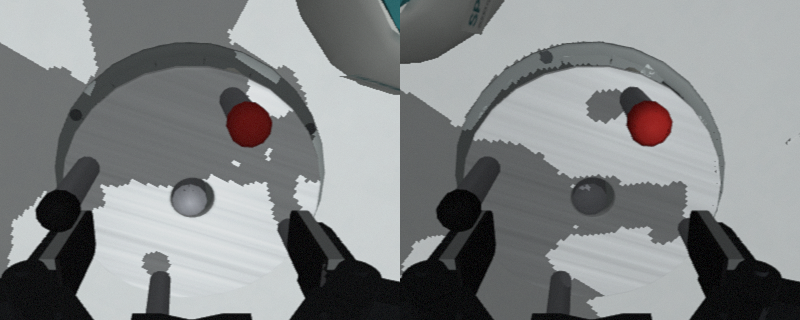

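The right panel (now) still shows the same lean as the left one, with the pin off-centre in the hole and the red cap in the same place. It has turned 215° without dropping and joint 6 nears its limit. I back off, lift out, twist back 90° and engage the next pair of gaps.

>>> step_arm(moves=[0, 0, 0, -0.03, -1, 0, 0, 0, -0.04, -1, 0.004, 0.001, -0.04, -0.04, -1, 0.004, 0.001, -0.1, -0.04, -1, 0.004, 0.001, -0.14, -0.04, -1])

```text
clock: 15.8
position: [0.5469, 0.065, 0.1328]
ee_rot: [0.0, 0.922, -0.388, 0.001]
contact_force: [0.9, -0.9, -0.0]
width: 0.0855
```

>>> step_arm(moves=[0, 0, 0, -0.01, -1, 0, 0, 0, -0.055, -1, 0, 0, 0, -0.1, -1, 0, 0, 0, -0.145, -1, 0, 0, 0, -0.19, -1])

```text
clock: 16.3
position: [0.5462, 0.065, 0.1313]
ee_rot: [0.0, 0.995, -0.097, 0.0]
contact_force: [0.1, -0.3, 0.4]
width: 0.0854
```

>>> step_arm(moves=[0, 0, 0, -0.045, -1, 0, 0, 0, -0.09, -1, 0, 0, 0, -0.135, -1, 0, 0, 0, -0.18, -1, 0, 0, 0, -0.225, -1])

```text
clock: 16.8
position: [0.5462, 0.0651, 0.1312]
ee_rot: [0.0, 0.967, 0.254, -0.0]
contact_force: [0.2, 0.3, 0.1]
width: 0.0858
```

>>> step_arm(moves=[0, 0, 0, -0.045, -1, 0, 0, 0, -0.085, -1, 0, 0, 0, -0.085, -1])

```text
clock: 17.1
position: [0.5462, 0.0651, 0.1312]
ee_rot: [0.0, 0.926, 0.378, -0.0]
contact_force: [0.3, 0.8, 0.3]
width: 0.0852
```

Run:
```python
from h import *
go(.5458,.0655,.061,-46)
s=manip.get_state();im=get_image("wrist");cv2.imwrite("pics/w6.png",im["frame"])
t=get_image("top");cv2.imwrite("pics/t6.png",cv2.resize(t["frame"][130:215,225:310],(384,384),interpolation=cv2.INTER_CUBIC))
cv2.imwrite("pics/c6.png",np.hstack([cv2.resize(im["frame"],(416,384)),cv2.imread("pics/t6.png")]))
```

```text
t 17.1 p [0.5462 0.0651 0.1312] phi -45.6 q6 45.2 w 0.0852 F [0.3 0.8 0.3] M [-0.03 -0.03 -0.02]
move [ 0.    -0.001  0.14 ] twist 0.002
```

View pics/c6.png

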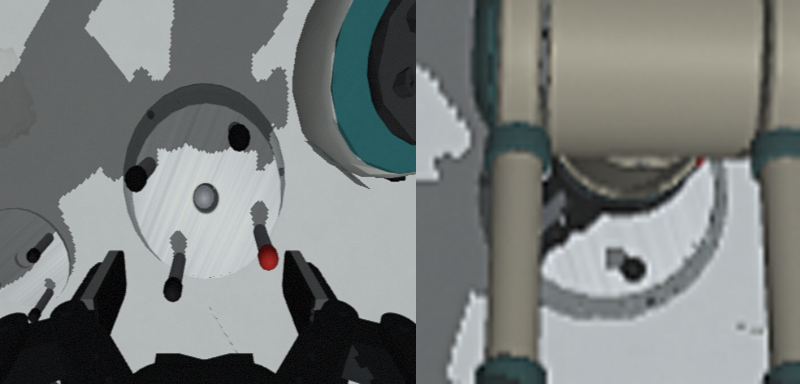

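The left panel shows the fingers lined up with the gaps either side of the red post at (268,258). I lower and carry on.

>>> step_arm(moves=[0, 0, 0.03, 0, -1, 0, 0, 0.07, 0, -1, 0, 0, 0.11, 0, -1, 0, 0, 0.138, 0, -1, 0, 0, 0.138, 0.01, -1])

```text
clock: 17.7
position: [0.5445, 0.0653, 0.0602]
ee_rot: [-0.001, 0.932, 0.362, -0.002]
contact_force: [-0.6, -0.5, 0.0]
width: 0.0853
```

```bash
cat >> h.py <<'E'
def chk2(name=None):
    go(.5458,.0655,.061,0)
    s=manip.get_state();im=get_image("wrist");f=im["frame"];g=f.max(2)
    if name:cv2.imwrite("pics/"+name,f)
    m=(g<40).astype(np.uint8);m[250:]=0;m=cv2.morphologyEx(m,cv2.MORPH_OPEN,np.ones((15,15),np.uint8))
    N,_,st,ce=cv2.connectedComponentsWithStats(m)
    for i in range(1,N):
        if 300<st[i,4]:p=wray(im,s,*ce[i],.083);print("blk",st[i,4],ce[i].round(1),"b",np.degrees(np.arctan2(p[1]-.0655,p[0]-.5458)).round(1),np.hypot(p[1]-.0655,p[0]-.5458).round(4))
E
python3 -c "
from h import *;chk2('w7.png')"
```

```text
t 17.7 p [0.5445 0.0653 0.0602] phi -47.6 q6 47.2 w 0.0853 F [-0.6 -0.5  0. ] M [ 0.03  0.01 -0.03]
move [ 0.002  0.002 -0.002] twist -0.264
blk 1475 [318.4 160.9] b 19.7 0.0554
blk 1267 [123.  228.4] b 101.5 0.0527
```

>>> step_arm(moves=[0.002, 0.002, 0, 0.02, -1, 0.002, 0.002, 0, 0.04, -1, 0.002, 0.002, 0, 0.055, -1, 0.002, 0.002, 0, 0.07, -1, 0.002, 0.002, 0, 0.08, -1])

```text
clock: 18.25
position: [0.5474, 0.0656, 0.0623]
ee_rot: [-0.0, 0.97, 0.242, -0.0]
contact_force: [-0.9, 1.2, -1.2]
width: 0.0855
```

```bash
python3 -c "
from h import *;chk2()"
```

```text
t 18.25 p [0.5474 0.0656 0.0623] phi -62.0 q6 61.6 w 0.0855 F [-0.9  1.2 -1.2] M [0.19 0.12 0.18]
move [-0.003 -0.001  0.003] twist -0.344
blk 1374 [295.9 163.8] b 10.9 0.0545
blk 726 [117.1 239. ] b 90.5 0.0531
```

>>> step_arm(moves=[-0.002, 0, 0, 0.01, -1, -0.002, 0, 0, 0.02, -1, -0.002, 0, 0, 0.03, -1, -0.002, 0, 0, 0.04, -1, -0.002, 0, 0, 0.045, -1])

```text
clock: 18.8
position: [0.5467, 0.0648, 0.0624]
ee_rot: [0.0, 0.985, 0.174, 0.0]
contact_force: [-0.2, -0.7, -1.5]
width: 0.0855
```

```bash
python3 -c "
from h import *;chk2()"
```

```text
t 18.8 p [0.5467 0.0648 0.0624] phi -70.0 q6 69.5 w 0.0855 F [-0.2 -0.7 -1.5] M [-0.1   0.05  0.12]
move [-0.001 -0.002  0.003] twist -0.389
blk 1420 [295.8 165.1] b 2.1 0.0535
blk 693 [116.6 239.2] b 83.2 0.0525
```

>>> step_arm(moves=[0, 0, 0, 0.01, -1, 0, 0, 0, 0.02, -1, 0, 0, 0, 0.03, -1, 0, 0, 0, 0.04, -1, 0, 0, 0, 0.045, -1])

```text
clock: 19.35
position: [0.5469, 0.0649, 0.0625]
ee_rot: [0.0, 0.995, 0.104, 0.0]
contact_force: [0.1, 0.1, -0.4]
width: 0.0854
```

```bash
python3 -c "
from h import *;chk2()"
```

```text
t 19.35 p [0.5469 0.0649 0.0625] phi -78.0 q6 77.6 w 0.0854 F [ 0.1  0.1 -0.4] M [-0.11 -0.02  0.18]
move [-0.002 -0.002  0.003] twist -0.434
blk 738 [292.2 156.6] b -3.7 0.0563
blk 760 [118.7 238.8] b 74.2 0.0521
```

Run:
```python
from h import *
im=get_image("wrist");cv2.imwrite("pics/w8.png",im["frame"])
f=[cv2.imread('pics/w7.png'),im["frame"]]
cv2.imwrite('pics/cmp2.png',cv2.resize(np.hstack([i[40:360,60:460] for i in f]),(800,320)))
```

```text
(no output)
```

View pics/cmp2.png

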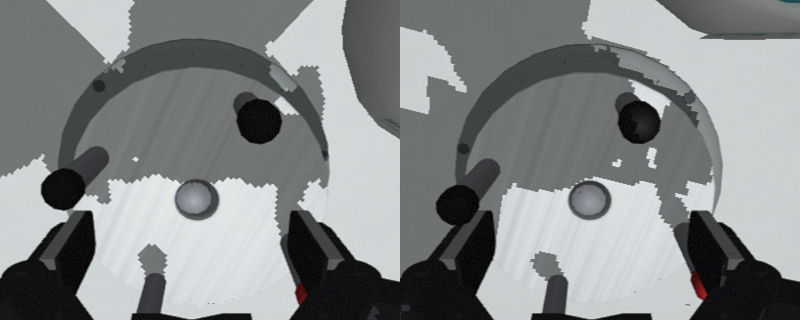

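The left panel is from before and the right one is now. The right-hand black cap is merely lit, at (638,122), and the lean looks unchanged. I loosen the mask and carry on.

>>> step_arm(moves=[-0.001, -0.001, 0, 0.01, -1, -0.001, -0.001, 0, 0.02, -1, -0.001, -0.001, 0, 0.03, -1, -0.001, -0.001, 0, 0.04, -1, -0.001, -0.001, 0, 0.045, -1])

```text
clock: 19.95
position: [0.5494, 0.064, 0.0633]
ee_rot: [0.002, 0.999, 0.038, 0.003]
contact_force: [4.0, -2.5, 2.1]
width: 0.0854
```

```bash
sed -i 's/g<40/g<70/' h.py; python3 -c "
from h import *;chk2()"
```

```text
t 19.95 p [0.5494 0.064  0.0633] phi -85.7 q6 85.4 w 0.0854 F [ 4.  -2.5  2.1] M [-0.53 -0.63  2.48]
move [-0.007 -0.004  0.005] twist -0.476
blk 1604 [291.8 159. ] b -11.9 0.0579
blk 1511 [130.5 228.8] b 57.7 0.0508
```

The moment about z has jumped to 2.5 Nm, so the foot is against a wall. I back off straight away.

>>> step_arm(moves=[0, 0, 0, -0.03, -1, 0, 0, 0, -0.06, -1, 0, 0, 0, -0.08, -1, 0, 0, 0, -0.08, -1])

```text
clock: 20.4
position: [0.5456, 0.0657, 0.0622]
ee_rot: [-0.0, 0.987, 0.158, -0.0]
contact_force: [-0.4, 0.5, -0.3]
width: 0.0854
```

Run:
```python
from h import *
chk2('w9.png')
b=get_image("side")["frame"][150:222,220:302]
f=[cv2.imread('pics/w8.png')[40:360,60:460],cv2.imread('pics/w9.png')[40:360,60:460]]
cv2.imwrite('pics/cmp3.png',np.vstack([cv2.resize(np.hstack(f),(800,320)),np.pad(cv2.resize(b,(318,280),interpolation=cv2.INTER_CUBIC),((0,0),(0,482),(0,0)))]))
```

```text
t 20.4 p [0.5456 0.0657 0.0622] phi -71.8 q6 71.4 w 0.0854 F [-0.4  0.5 -0.3] M [ 0.01 -0.04  0.03]
move [0.    0.001 0.002] twist -0.399
blk 1813 [327.4 160.1] b -8.1 0.0579
blk 2103 [138.  205.6] b 65.6 0.053
```

View pics/cmp3.png

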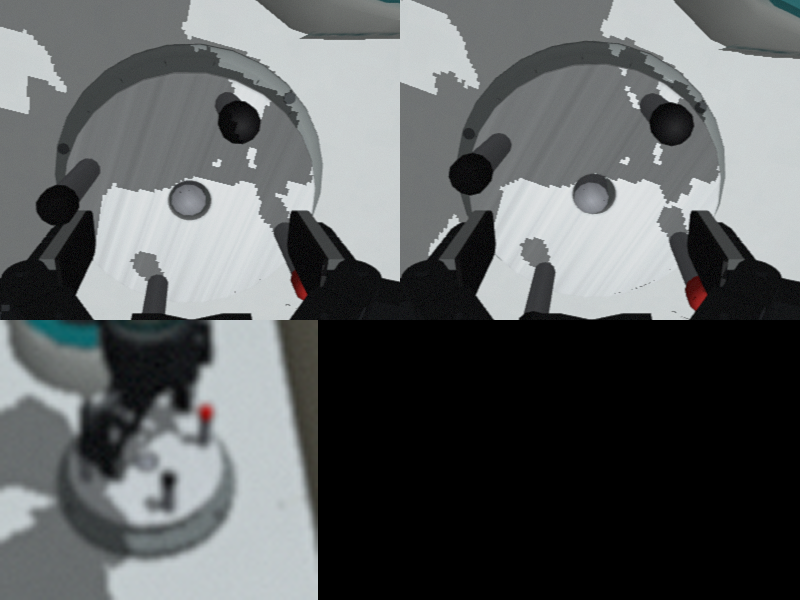

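After backing off, the red post is at (695,290) in the right panel and the fingers are clear of the posts. The wall is about 239° clockwise, which is 121° the other way, inside the stated range. I lift out and check that it is level.

>>> step_arm(moves=[0, 0, -0.02, 0, -1, 0, 0, -0.06, 0, -1, 0, 0, -0.11, 0, -1, 0, 0, -0.14, 0, -1, 0, 0, -0.14, 0, -1])

```text
clock: 21.0
position: [0.548, 0.0655, 0.1353]
ee_rot: [0.0, 0.987, 0.158, 0.003]
contact_force: [-0.7, 0.4, 0.1]
width: 0.0856
```

Run:
```python
from h import *
go(.5462,.0651,.1312,-45)
im=get_image("wrist");cv2.imwrite("pics/w10.png",im["frame"]);print(im["fx"],im["cx"],im["cy"])
f=[cv2.imread('pics/w6.png'),im["frame"]]
cv2.imwrite('pics/cmp4.png',np.hstack([cv2.resize(i[85:310,140:360],(396,405),interpolation=cv2.INTER_CUBIC) for i in f]))
```

```text
t 21.0 p [0.548  0.0655 0.1353] phi -71.8 q6 71.4 w 0.0856 F [-0.7  0.4  0.1] M [-0.06  0.02 -0.03]
move [-0.004 -0.     0.008] twist -0.149
331.4216413091031 251.04870307791413 191.51067670102913
```

View pics/cmp4.png

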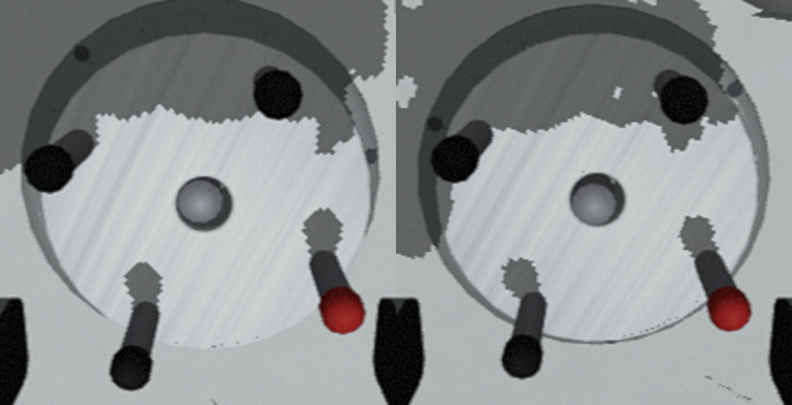

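The left panel is cocked and the right one is now. The base ring now shows evenly all round the deck, and the posts look shorter and more symmetric. I put numbers on the tilt with a PnP fit of the caps and the hole in both pictures.

Run:
```python
from h import *
im=get_image("wrist");T=np.array(im["T_tool_cam"]);K=np.array([[im["fx"],0,im["cx"]],[0,im["fy"],im["cy"]],[0,0,1]])
M=np.array([[.054,0,.066],[0,.054,.066],[-.054,0,.066],[0,-.054,.066],[0,0,.02]])
qs=manip.get_state()["ee_rot"]
for n,q,p,pts in(("cocked",[0,.926,.378,0],[.5462,.0651,.1312],[(343,311),(278,93),(50,168),(131,368),(204,204)]),("now",qs,manip.get_state()["position"],[(333,310),(288,99),(59,158),(126,355),(202,200)])):
    px=np.array(pts,float)/1.8+[140,85]
    ok,rv,tv=cv2.solvePnP(M,px,K,None,flags=cv2.SOLVEPNP_SQPNP);rv,tv=cv2.solvePnPRefineLM(M,px,K,None,rv,tv)
    e=cv2.projectPoints(M,rv,tv,K,None)[0][:,0]-px
    r=R.from_quat([q[1],q[2],q[3],q[0]]).as_matrix()
    S=r@T[:3,:3]@cv2.Rodrigues(rv)[0];o=r@(T[:3,:3]@tv.ravel()+T[:3,3])+p
    print(n,"tilt deg",np.degrees(np.arccos(S[2,2])).round(2),"z",S[:,2].round(3),"o",o.round(4),"yaw",np.degrees(np.arctan2(S[1,0],S[0,0])).round(1),"rms px",np.sqrt((e**2).mean()).round(2))
s=manip.get_state();print(s["clock"],s["position"])
```

```text
cocked tilt deg 3.75 z [0.004 0.065 0.998] o [0.5468 0.0611 0.0111] yaw -72.1 rms px 0.34
now tilt deg 1.72 z [0.023 0.019 1.   ] o [0.5446 0.0632 0.0059] yaw -102.2 rms px 0.53
21.1 [0.54594391 0.06548216 0.13256004]
```

The height dropped as expected, but that picture was taken before the arm settled. I take two settled views 90° apart, so that any camera bias shows up.

```bash
cat >> h.py <<'E'
def snap(n):
    import pickle
    s=manip.get_state();im=get_image("wrist");pickle.dump((s,im),open(n+".pkl","wb"));print(s["position"].round(4),s["ee_rot"].round(4),s["clock"])
E
python3 -c "
from h import *;snap('sA')"
```

```text
[0.5459 0.0655 0.1326] [0.000e+00 9.874e-01 1.585e-01 3.000e-04] 21.1
```

>>> step_arm(moves=[0, 0, -0.04, -0.045, -1, 0, 0, -0.04, -0.09, -1, 0, 0, -0.04, -0.135, -1, 0, 0, -0.04, -0.18, -1, 0, 0, -0.04, -0.225, -1])

```text
clock: 21.65
position: [0.5452, 0.0654, 0.1509]
ee_rot: [-0.001, 0.87, 0.493, -0.001]
contact_force: [0.6, 0.1, 0.3]
width: 0.0852
```

>>> step_arm(moves=[0, 0, 0.04, -0.045, -1, 0, 0, 0.04, -0.09, -1, 0, 0, 0.04, -0.135, -1, 0, 0, 0.04, -0.18, -1, 0, 0, 0.04, -0.225, -1])

```text
clock: 22.15
position: [0.5451, 0.0654, 0.1308]
ee_rot: [-0.001, 0.646, 0.764, -0.001]
contact_force: [-0.4, -0.0, -0.0]
width: 0.0857
```

>>> step_arm(moves=[0, 0, 0, -0.045, -1, 0, 0, 0, -0.05, -1, 0, 0, 0, -0.05, -1, 0, 0, 0, -0.05, -1, 0, 0, 0, -0.05, -1])

```text
clock: 22.65
position: [0.546, 0.0654, 0.1321]
ee_rot: [-0.0, 0.586, 0.81, -0.0]
contact_force: [-0.6, -0.1, -0.0]
width: 0.0855
```

Run:
```python
from h import *
import pickle
snap('sB')
f=[pickle.load(open(n+".pkl","rb"))[1]["frame"] for n in("sA","sB")]
cv2.imwrite('pics/cmp5.png',np.hstack([cv2.resize(i[85:310,140:360],(396,405),interpolation=cv2.INTER_CUBIC) for i in f]))
```

```text
[0.546  0.0654 0.1321] [-1.000e-04  5.864e-01  8.100e-01 -2.000e-04] 22.65
```

View pics/cmp5.png

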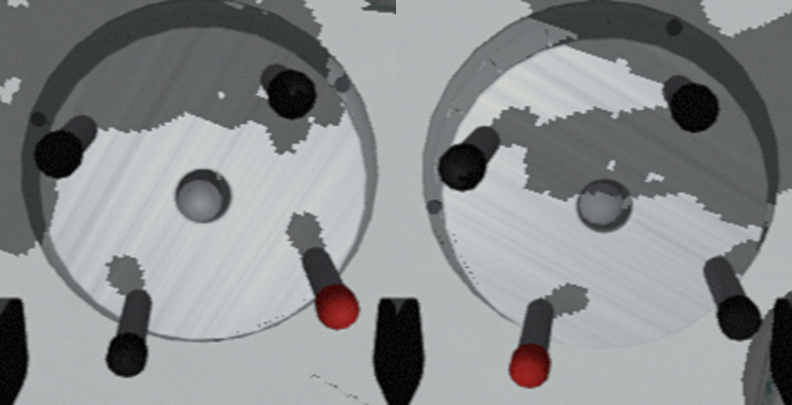

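Both settled views show the stand. The red cap is at (338,307) in the left panel and (530,366) in the right one, with the hole at (203,196) and (604,205).

Run:
```python
from h import *
import pickle
M=np.array([[.054,0,.066],[0,.054,.066],[-.054,0,.066],[0,-.054,.066],[0,0,.02]])
for n,pts in(("sA",[(338,307),(292,94),(59,154),(127,355),(203,196)]),("sB",[(134,366),(343,317),(298,108),(67,167),(208,205)])):
    s,im=pickle.load(open(n+".pkl","rb"));T=np.array(im["T_tool_cam"]);K=np.array([[im["fx"],0,im["cx"]],[0,im["fy"],im["cy"]],[0,0,1]])
    px=np.array(pts,float)/1.8+[140,85]
    ok,rv,tv=cv2.solvePnP(M,px,K,None,flags=cv2.SOLVEPNP_SQPNP);rv,tv=cv2.solvePnPRefineLM(M,px,K,None,rv,tv)
    q=s["ee_rot"];r=R.from_quat([q[1],q[2],q[3],q[0]]).as_matrix()
    S=r@T[:3,:3]@cv2.Rodrigues(rv)[0];o=r@(T[:3,:3]@tv.ravel()+T[:3,3])+s["position"];e=cv2.projectPoints(M,rv,tv,K,None)[0][:,0]-px
    print(n,"z world",S[:,2].round(3),"z tool",(r.T@S[:,2]).round(3),"o",o.round(4),"yaw",np.degrees(np.arctan2(S[1,0],S[0,0])).round(1),"rms",np.sqrt((e**2).mean()).round(2))
```

```text
sA z world [0.02  0.005 1.   ] z tool [ 0.021  0.001 -1.   ] o [0.5471 0.0639 0.0088] yaw -102.2 rms 0.38
sB z world [0.003 0.018 1.   ] z tool [ 0.016  0.008 -1.   ] o [0.5488 0.0632 0.008 ] yaw -102.2 rms 0.24
```

In both views the apparent lean stays put in the tool frame (about 0.018 along tool x), so it is camera bias. The stand itself leans less than about 0.007 rad and sits about 2 to 3 mm lower than when cocked: it is seated. I lift clear and hand in.

>>> step_arm(moves=[0, 0, -0.05, 0, -1, 0, 0, -0.12, 0, -1, 0, 0, -0.16, 0, -1, 0, 0, -0.16, 0, -1, 0, 0, -0.16, 0, -1])

```text
clock: 23.2
position: [0.5459, 0.0654, 0.2122]
ee_rot: [0.0, 0.586, 0.81, 0.0]
contact_force: [0.0, 0.5, -0.5]
width: 0.0855
```

```bash
python3 -c "
from h import *;go(.546,.0655,.21,0);print(job.sign_off())"
```

```text
t 23.2 p [0.5459 0.0654 0.2122] phi 18.2 q6 -18.7 w 0.0855 F [ 0.   0.5 -0.5] M [ 0.07  0.05 -0.  ]
move [0.    0.    0.004] twist 0.101
the job is handed in; nothing more can be done
None
```

I turned the stand about 240° clockwise, and its long foot has dropped into the relief. I pushed two opposite posts with the open gripper, regripping once, then backed off, lifted clear and handed the job in at 23.2 s.

**Wall contact:** at the end wall the moment about z jumped from about 0.2 to 2.5 Nm. I backed off at once, and the stand did not tip.

**Level:** two settled wrist views 90° apart gave raw leans of about 0.02 rad each. That lean kept its direction relative to the tool rather than the room, so I take it as camera bias. With it removed, the stand is level to about 0.007 rad; cocked, it had measured 0.065 rad.

**Height:** the stand sits about 2 to 3 mm lower than when cocked. My absolute heights read about 4 to 5 mm low in both states (8 to 9 mm now, against 13 mm nominal when seated), so I rely only on the drop.

**Disagreement:** a first level reading of 1.7°, which would be over the limit, came from a picture taken before the arm had settled. I discarded it.

**Not checked:** I took no final picture of the small things around the stand, but the gripper went down only over the stand itself.

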